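Close the pressure pot lid crosswise

TASK

Clamp the pressure pot's lid down evenly with its four knobs so that it seats flat: two opposite knobs are already about half tight, so first turn each of the two loose ones clockwise to half tight as well (pointer at the lid's centre) and no further. Only then go round again and turn all four fully tight, crosswise, each knob followed by the one diagonally opposite. Leave the things lying on the mat undisturbed.

Things in the scene. Friction and masses are not known exactly. Their poses are not given: they have to be found in the camera images.
- pot: Round bench-top pressure pot, bare aluminium, 196 mm wide over its flange and 103 mm high to the top of its red seal; bolted down on the mat. Origin: centre of its underside, z up.
- lid: Round steel lid, 196 mm wide, 12 mm thick, with a flat dial in the middle (40 mm wide, 13 mm high) and four knobs a quarter turn apart, 1 to 4 counter-clockwise seen from above. Each knob pulls down its side of the lid. Ticks beside each pointer: red loose, yellow half (pointer at the lid's centre), green tight. Origin: centre of its underside, z up along its axis.
- lid_centre (a point): Centre of the lid's top face: 115 mm above the pot's origin when the lid is fully seated, up to 119 mm with all knobs loose. The lid then stands clear of the seal; with all tight it lies flat on it.
- knob_1 (a joint): Turn of clamp knob 1, in rad: 0 fully loose, 0.7 half tight, 1.4 fully tight at a hard stop. It grows as the knob is turned clockwise seen from above. It stays where it is left, with a steady drag of about 0.1 N m. The diagonally facing knob is knob_3. Starts about half tight.
- knob_2 (a joint): Turn of clamp knob 2, in rad: 0 fully loose, 0.7 half tight, 1.4 fully tight at a hard stop. It grows as the knob is turned clockwise seen from above. It stays where it is left, with a steady drag of about 0.1 N m. The diagonally facing knob is knob_4. Starts loose (0 to 0.15).
- knob_3 (a joint): Turn of clamp knob 3, in rad: 0 fully loose, 0.7 half tight, 1.4 fully tight at a hard stop. It grows as the knob is turned clockwise seen from above. It stays where it is left, with a steady drag of about 0.1 N m. The diagonally facing knob is knob_1. Starts about half tight.
- knob_4 (a joint): Turn of clamp knob 4, in rad: 0 fully loose, 0.7 half tight, 1.4 fully tight at a hard stop. It grows as the knob is turned clockwise seen from above. It stays where it is left, with a steady drag of about 0.1 N m. The diagonally facing knob is knob_2. Starts loose (0 to 0.15).
- knob_1_grip (a point): Where to grip knob 1: on its axis, 12 mm below its top, 36 mm above its foot. Black knob: a disc 42 mm wide, 8 mm high, and on it an upright bar 44 mm long, 14 mm wide, 40 mm high, to be pinched across the 14 mm from above. x axis: along the bar to the end with the white pointer line; z up. The axis is 72 mm from the lid's centre.
- knob_2_grip (a point): Where to grip knob 2: on its axis, 12 mm below its top, 36 mm above its foot. Black knob: a disc 42 mm wide, 8 mm high, and on it an upright bar 44 mm long, 14 mm wide, 40 mm high, to be pinched across the 14 mm from above. x axis: along the bar to the end with the white pointer line; z up. The axis is 72 mm from the lid's centre.
- knob_3_grip (a point): Where to grip knob 3: on its axis, 12 mm below its top, 36 mm above its foot. Black knob: a disc 42 mm wide, 8 mm high, and on it an upright bar 44 mm long, 14 mm wide, 40 mm high, to be pinched across the 14 mm from above. x axis: along the bar to the end with the white pointer line; z up. The axis is 72 mm from the lid's centre.
- knob_4_grip (a point): Where to grip knob 4: on its axis, 12 mm below its top, 36 mm above its foot. Black knob: a disc 42 mm wide, 8 mm high, and on it an upright bar 44 mm long, 14 mm wide, 40 mm high, to be pinched across the 14 mm from above. x axis: along the bar to the end with the white pointer line; z up. The axis is 72 mm from the lid's centre.
- vial: Small clear vial with a white cap, 28 mm wide, 70 mm high, standing loose on the mat beside the pot. Origin: centre of its underside, z up.
- model: Small plaster jaw model with white teeth, 50 x 56 x 22 mm, loose on the mat beside the pot. Origin: centre of its underside.
- jar: Small amber jar with a red cap, 48 mm wide, 60 mm high, standing loose on the mat beside the pot. Origin: centre of its underside, z up.
- probe: Dental probe with a square blue handle (100 x 8 x 8 mm) and a thin steel tip, 146 mm long in all, lying loose on the mat beside the pot. Origin: underside, middle of the handle.
Mind the look-alikes: they are no part of the job. What is shaped like the pot but orange or purple is not meant.

How it is judged:
On the way:
1. all four knobs are about half tight (each between 0.45 and 1.1 rad) (value of joint knob_1 between 0.45 and 1.1 rad and value of joint knob_2 between 0.45 and 1.1 rad and value of joint knob_3 between 0.45 and 1.1 rad and value of joint knob_4 between 0.45 and 1.1 rad), for 0.2 s.
At the end, for the whole second after the job is handed in: All four knobs are fully tight (each turned to more than 1.28 of 1.4 rad), and the lid lies at rest, flat (within 0.006 rad) and within 1 mm of its seat (value of joint each of knob_1, knob_2, knob_3, knob_4 above 1.28 rad and angle between lid's own z axis and vertical below 0.006 rad and z of lid_centre in the frame of pot below 0.116 m and linear speed of lid below 0.01 m/s); the robot touches nothing.
It fails at once if one knob is tightened nearly home (beyond 1.15 rad) while another is still loose (under 0.4 rad) (value of joint any of knob_1, knob_2, knob_3, knob_4 above 1.15 rad and value of joint any of knob_1, knob_2, knob_3, knob_4 below 0.4 rad).
It fails at once if two neighbouring knobs are fully tight (beyond 1.2 rad) while the two opposite them are not yet (under 1.0 rad): not crosswise ((value of joint each of knob_1, knob_2 above 1.2 rad and value of joint each of knob_3, knob_4 below 1 rad) or (value of joint each of knob_2, knob_3 above 1.2 rad and value of joint each of knob_4, knob_1 below 1 rad) or (value of joint each of knob_3, knob_4 above 1.2 rad and value of joint each of knob_1, knob_2 below 1 rad) or (value of joint each of knob_4, knob_1 above 1.2 rad and value of joint each of knob_2, knob_3 below 1 rad)).
It fails at once if a thing on the mat is shifted by more than 30 mm or knocked over (distance of any of vial, model, jar, probe from where it was at the start of the episode above 0.03 m or angle between any of vial, jar's own z axis and vertical above 0.5 rad).
It also fails if it takes over 67 s, if anything falls off the work surface, if the arm or the gripper's body presses on something with over 40 N, if the wrist force passes 120 N, or if a joint passes its speed limit or range.

ROBOT

A 7-joint arm with a two-finger parallel gripper is mounted at the origin on the work surface. World frame = base frame: x ahead of the robot, y to its left, z up, the work surface at z = 0. Lengths are in m, angles in rad, forces in N, time in s.
With the tool pointing down it reaches from about 0.4 to 0.85 m from the base axis. Payload 10.4 kg.
Tool frame: the origin (TCP) lies midway between the tips of the shut fingers; the grasp point (between the pads) lies 19 mm behind it; y points along the fingers, z is the direction in which the jaws open and shut, and the axes are right-handed (so a half turn about y gives the same grasp; the last joint's range is limited). The gripper opens to 85 mm and grips with 20 to 120 N. Pads are 22 mm wide; open, the fingers measure 114 mm over their backs; the gripper's body (76 mm by 85 mm) begins 54 mm behind the grasp point. The pads swing forward as they close: fully open they stand 13 mm farther back than shut.
Start: joints at [-1.2, 0.332, -0.065, 1.46, 0.022, 1.35, -0.088], TCP at [0.24, 0.577, 0.231] pointing down, gripper open.
Joint ranges: [-2.6, 2.6], [-0.5, 2.12], [-1.47, 1.34], [0.16, 2.42], [-1.27, 4.41], [0.06, 2.06], [-2.6, 2.6]. Speed limits (rad/s): [2.22, 2.22, 2.79, 2.79, 3.14, 3.14, 3.14].

INTERFACE

Orientations are given as a unit quaternion [x, y, z, w].
In Python, from cell import env gives the robot as it stands. The module is installed in compiled form; this text tells all that it offers. Calls block until the motion is done:
- env.reach(position, orientation): joint-space move of the TCP to a pose.
- env.line_to(position, feed=0.15, rotation=None, force_limit=None): straight line of the TCP; rotation=None keeps the orientation; feed is the mean speed in m/s. With force_limit (N) it stops when the force on the tool has changed by that much, and returns True; else False.
- env.move_j(angles): joint-space move.
- env.release() and env.grab(): open the fingers fully, or close them until they stop; the grip force is fixed at half the most.
- env.wait(seconds).
- env.inverse_kinematics(position, orientation): joint angles nearest the present ones, or None.
- env.camera(name): name is "scene" or "top" or "wrist"; returns (picture, depth): 480x640x3 uint8, red, green, blue; 480x640 float32, m along the optical axis (not along the pixel's ray), 0 where there is no reading.
- env.camera_info(name): a dict with "camera_matrix" (3x3 intrinsics, pixels), "R" (3x3) and "t" (3): a world point X has camera coordinates R X + t. Camera axes: x right, y down, z forward; pixel columns grow to the right and rows downward; lengths in m; the calibration is good to about 2 mm. A picture is of the moment at which its call begins: read the wrist's pose just before it. camera_info takes no time and is no camera call; for the wrist camera it gives the pose at the moment of the call.
A pose or a line that the arm cannot do raises env.MotionError and nothing moves.
- env.sign_off(): hands the job in, once; it reports no verdict.
Trained networks look in the newest picture that a camera, given by its name, has taken for a name from the list of things; names that differ only in an ending like _2 or _b are one class to them, and where a whole thing is asked for, a point or a joint stands for the part that bears it (a point fixed in the world has none). Each returns a list of dicts, best first, with "score" (0 to 1); they miss things now and then, are a little off and sometimes report something else, mostly with a low value. They report only what shows in the picture. A call takes as long as a camera call. They do not tell look-alikes from the thing itself.
- env.search_frame(target, camera): "xyz" ([x, y, z] in m, in the coordinates of the camera as it stood for that picture, good to about 4 mm: the middle of the surface that is visible of it).
- env.masks_of(target, camera): "pixels" (480x640 bool, what is visible of it).
- env.pinpoint(target, camera): "xyz" ([x, y, z] in m, in the coordinates of the camera as it stood for that picture, good to about 4 mm: a listed point, or the origin of a listed thing).
Readings, each from a call of its own:
- env.current_time_s(): time.
- env.current_q(): joint angles.
- env.current_joint_velocities(): joint speeds.
- env.current_joint_efforts(): joint torques, N m.
- env.current_ee_pos(): TCP position.
- env.current_ee_rot(): TCP orientation.
- env.current_contact_force(): force on the tool from outside, world axes, zero at the start.
- env.current_wrist_torque(): the same for the moment, N m.
- env.current_finger_gap(): opening from 0.0 (shut) to 1.0 (fully open).
Only numpy, scipy, OpenCV 4.12 (cv2) and the standard library are available. Lean on these libraries where they do the work, as an engineer would, in place of code of your own. Each camera call takes 0.05 s, during which the arm holds its last target. There are 200 camera calls.

## Working session

There is one attempt and no reset: what is moved stays moved. The work goes in short steps, each a Python script; the robot and the scene stay as the last script left them, time stands still between calls to the robot, and variables do not carry over. Pictures are saved under pics/ and viewed, about 8 in all and at most 12, crops included, and the job is handed in when it is done.

```bash
mkdir -p pics; ls
python3 - <<'E'
from cell import env
import cv2,numpy as np
for c in ["scene","top"]:
    p,d=env.camera(c); cv2.imwrite(f"pics/{c}0.png",p[:,:,::-1])
    i=env.camera_info(c); R=np.array(i["R"]);t=np.array(i["t"])
    print(c,"campos",-R.T@t)
    for n in ["pot","lid","lid_centre","knob_1_grip","vial","jar","model","probe"]:
        for r in env.pinpoint(n,c):
            x=np.array(r["xyz"]);uv=np.array(i["camera_matrix"])@x
            print(n,round(r["score"],2),np.round(R.T@(x-t),3),np.round(uv[:2]/uv[2]))
print(env.current_time_s(),env.current_ee_rot())
E
```

```text
pics
scene campos [0.93380111 0.42679559 0.80905932]
pot 0.93 [ 0.5    0.371 -0.001] [478. 389.]
pot 0.89 [0.517 0.016 0.003] [344. 273.]
pot 0.81 [ 0.629 -0.386 -0.003] [206. 199.]
pot 0.62 [ 0.364 -0.371 -0.001] [292. 159.]
lid 0.97 [ 0.368 -0.37   0.102] [289. 128.]
lid 0.95 [0.506 0.367 0.11 ] [492. 363.]
lid 0.74 [ 0.624 -0.384  0.107] [200. 165.]
lid_centre 0.84 [ 0.627 -0.386  0.121] [197. 161.]
lid_centre 0.78 [0.499 0.369 0.117] [497. 359.]
lid_centre 0.7 [ 0.364 -0.37   0.119] [290. 122.]
lid_centre 0.69 [0.521 0.013 0.119] [344. 239.]
knob_1_grip 0.96 [0.567 0.404 0.157] [498. 392.]
knob_1_grip 0.85 [ 0.429 -0.34   0.158] [276. 124.]
knob_1_grip 0.75 [0.586 0.054 0.154] [334. 257.]
knob_1_grip 0.74 [ 0.685 -0.348  0.157] [179. 168.]
vial 0.82 [0.624 0.217 0.   ] [372. 368.]
vial 0.3 [ 0.558 -0.049  0.159] [310. 217.]
jar 0.73 [ 0.694 -0.138  0.002] [238. 271.]
model 0.79 [0.417 0.164 0.007] [425. 291.]
probe 0.71 [ 0.504 -0.186  0.   ] [293. 219.]
top campos [ 0.44190892 -0.01508443  1.42985946]
pot 0.87 [ 0.366 -0.373 -0.001] [469. 337.]
pot 0.81 [ 0.625 -0.389  0.001] [475. 231.]
pot 0.76 [ 0.504  0.369 -0.002] [167. 274.]
pot 0.67 [0.52  0.01  0.002] [313. 270.]
pot 0.57 [ 0.463 -0.023  0.159] [326. 292.]
pot 0.26 [0.491 0.078 0.157] [280. 279.]
lid 0.89 [0.527 0.021 0.112] [307. 264.]
lid 0.87 [ 0.621 -0.386  0.104] [486. 227.]
lid 0.83 [ 0.369 -0.375  0.108] [482. 338.]
lid 0.8 [0.503 0.369 0.106] [154. 272.]
lid_centre 0.94 [0.524 0.009 0.12 ] [312. 265.]
lid_centre 0.94 [ 0.624 -0.387  0.122] [488. 225.]
lid_centre 0.85 [0.506 0.368 0.12 ] [153. 270.]
lid_centre 0.85 [ 0.371 -0.372  0.119] [482. 338.]
knob_1_grip 0.84 [0.585 0.055 0.157] [292. 236.]
knob_1_grip 0.64 [ 0.688 -0.347  0.156] [475. 193.]
knob_1_grip 0.53 [ 0.432 -0.337  0.157] [471. 310.]
knob_1_grip 0.52 [0.564 0.403 0.157] [134. 243.]
jar 0.62 [ 0.696 -0.138  0.006] [374. 200.]
0.9 [-0.69341385  0.13831163 -0.13831937  0.69348027]
```

View pics/scene0.png

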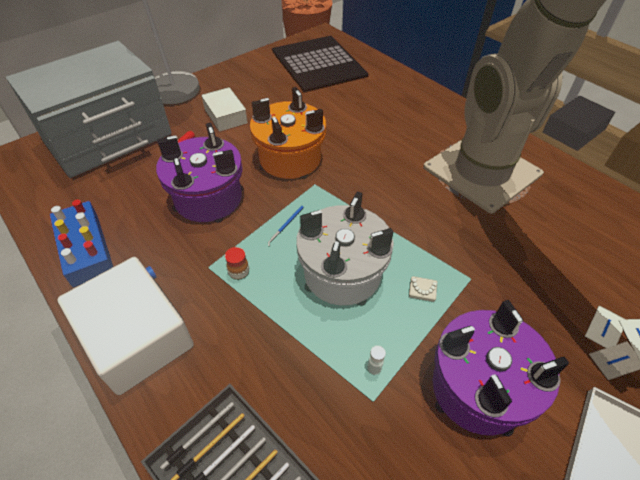

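Run:
```python
import cv2
a=cv2.imread("pics/top0.png")[190:340,230:400]
cv2.imwrite("pics/topcrop.png",cv2.resize(a,(680,600),interpolation=cv2.INTER_CUBIC))
```

```text
(no output)
```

View pics/topcrop.png

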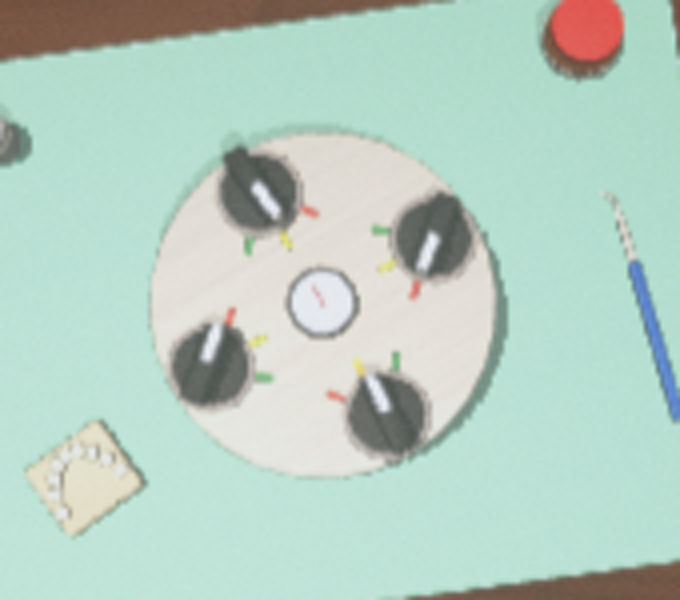

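The candidates in the scene picture are the bare grey pot at (344,240), purple pots at (200,165) and (497,360), and an orange pot at (289,125). The bare grey one on the green mat, world about (0.522, 0.011), is the right one. In the close crop its upper-left and lower-right knobs point at yellow (half). Its upper-right and lower-left knobs point near red (loose).

Next I move above it for a wrist view.

```bash
cat > h.py <<'E'
from cell import env
import numpy as np, cv2
from scipy.spatial.transform import Rotation as Ro
def quat(phi):  # tool down, jaws open perpendicular to bar direction phi
    y=np.array([0,0,-1.]); z=np.array([-np.sin(phi),np.cos(phi),0]); 
    return Ro.from_matrix(np.c_[np.cross(y,z),y,z]).as_quat()
def world(c,x,i=None):
    i=i or env.camera_info(c); return np.array(i["R"]).T@(np.array(x)-np.array(i["t"]))
E
python3 - <<'E'
from h import *
t0=env.current_time_s()
for k in range(8):
    phi=k*np.pi/4; q=env.inverse_kinematics([0.522,0.011,0.38],quat(phi)); print(k,None if q is None else np.round(q,2))
qs=[(abs(q[6]),k) for k in range(8) for q in [env.inverse_kinematics([0.522,0.011,0.38],quat(k*np.pi/4))] if q is not None]
k=min(qs)[1]
env.reach([0.522,0.011,0.38],quat(k*np.pi/4)); print(k,t0,env.current_time_s())
i=env.camera_info("wrist"); p,d=env.camera("wrist"); cv2.imwrite("pics/w0.png",p[:,:,::-1]); np.save("w0d.npy",d)
import pickle; pickle.dump(i,open("w0i.pkl","wb"))
print(world("wrist",[0,0,0],i))
for n in ["lid_centre","knob_1_grip"]:
    for r in env.pinpoint(n,"wrist"): print(n,round(r["score"],2),np.round(world("wrist",r["xyz"],i),4))
for n in ["knob_1_grip"]:
    env.camera("top")
    for r in env.pinpoint(n,"top"): print("top",n,round(r["score"],2),np.round(world("top",r["xyz"]),4))
print(env.current_time_s())
E
```

```text
0 [-0.62  0.05  0.54  1.49 -0.03  1.6   1.49]
1 [-0.61  0.05  0.53  1.49 -0.03  1.6   2.28]
2 None
3 [-1.17  0.07  1.14  1.51 -0.06  1.6  -2.39]
4 [-0.69  0.05  0.62  1.5  -0.03  1.6  -1.65]
5 [-0.67  0.05  0.6   1.49 -0.03  1.6  -0.86]
6 [-0.66  0.05  0.59  1.49 -0.03  1.6  -0.08]
7 [-0.63  0.05  0.55  1.49 -0.03  1.6   0.71]
6 0.9 3.2167
[0.52218492 0.08581952 0.52197911]
lid_centre 0.59 [0.5244 0.0182 0.1194]
knob_1_grip 0.75 [0.5862 0.0491 0.1574]
top knob_1_grip 0.77 [ 0.6887 -0.3512  0.1538]
top knob_1_grip 0.66 [0.5657 0.3995 0.1529]
top knob_1_grip 0.52 [ 0.4313 -0.3385  0.157 ]
3.4667
```

View pics/w0.png

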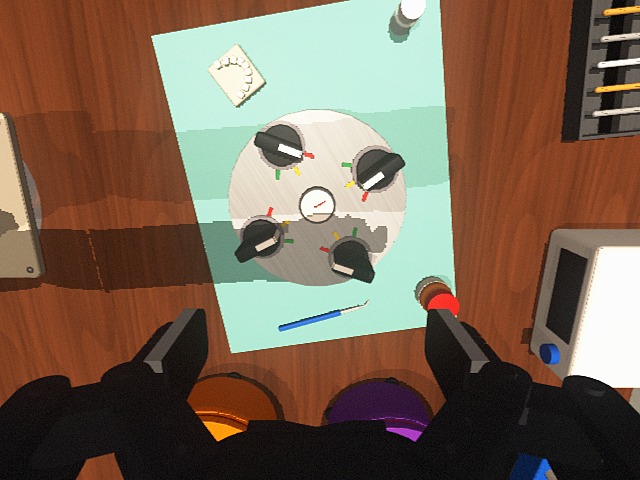

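The wrist view shows the four knobs at pixels (280,147), (375,172), (262,238) and (352,258), around the dial at (317,205). I measure the bar tops and axes from the depth image.

```bash
cat >> h.py <<'E'
def cloud(d,i):
    K=np.array(i["camera_matrix"]); v,u=np.indices(d.shape)
    x=np.stack([(u-K[0,2])/K[0,0]*d,(v-K[1,2])/K[1,1]*d,d],-1)
    return (x-np.array(i["t"]))@np.array(i["R"])
def knobs(d,i,c=(0.523,0.012),zmin=0.145):
    """bar-top rectangles: (centre x,y, z, angle of bar mod pi, size)"""
    W=cloud(d,i); m=(d>0)&(W[...,2]>zmin)&(W[...,2]<.185)&(np.hypot(W[...,0]-c[0],W[...,1]-c[1])<.11)
    n,l=cv2.connectedComponents(m.astype(np.uint8)); out=[]
    for k in range(1,n):
        P=W[l==k]
        if len(P)<60: continue
        zt=np.percentile(P[:,2],90); T=P[P[:,2]>zt-.005]
        (cx,cy),(w,h),a=cv2.minAreaRect((T[:,:2]*1000).astype(np.float32))
        a=np.radians(a)+(0 if w>h else np.pi/2)
        e,V=np.linalg.eigh(np.cov(T[:,:2].T)); pa=np.arctan2(V[1,1],V[0,1])
        out.append((cx/1000,cy/1000,zt,a%np.pi,pa%np.pi,w,h,len(T)))
    return out
E
python3 - <<'E'
from h import *
import pickle
i=pickle.load(open("w0i.pkl","rb")); d=np.load("w0d.npy")
ks=knobs(d,i)
c=np.mean([k[:2] for k in ks],0)
for k in ks:
    f=np.arctan2(c[1]-k[1],c[0]-k[0])
    a=k[4]; a+=np.pi*np.round((f-a)/np.pi)
    b=k[3]; b+=np.pi*np.round((f-b)/np.pi)
    print(np.round(k,3),"q",round(0.7+f-a,2),round(.7+f-b,2),"r",round(np.hypot(k[0]-c[0],k[1]-c[1]),4))
print(c)
W=cloud(d,i); m=(abs(W[...,2]-.117)<.006)&(np.hypot(W[...,0]-c[0],W[...,1]-c[1])<.11)
P=W[m]; print("lid",(P[:,:2].max(0)+P[:,:2].min(0))/2,np.ptp(P[:,:2],0)); 
A=np.c_[P[:,:2]-c,np.ones(len(P))];print(np.linalg.lstsq(A,P[:,2],rcond=None)[0])
im=cv2.imread("pics/w0.png")[100:295,220:415]; im=np.clip(im*1.8,0,255).astype(np.uint8)
cv2.imwrite("pics/w0c.png",cv2.resize(im,(600,600),interpolation=cv2.INTER_CUBIC))
E
```

```text
[4.8700e-01 7.8000e-02 1.7100e-01 2.7970e+00 2.8020e+00 1.3910e+01
 4.4701e+01 7.3700e+02] q 0.01 0.01 r 0.0718
[5.850e-01 5.400e-02 1.710e-01 6.280e-01 6.360e-01 4.455e+01 1.434e+01
 6.980e+02] q 0.61 0.62 r 0.0721
[ 4.6200e-01 -2.1000e-02  1.7000e-01  4.6700e-01  4.7000e-01  4.4323e+01
  1.4226e+01  5.8800e+02] q 0.78 0.78 r 0.0719
[ 5.6000e-01 -4.5000e-02  1.7000e-01  2.8060e+00  2.8070e+00  1.4423e+01
  4.4513e+01  5.6100e+02] q -0.0 -0.0 r 0.0717
[0.52382509 0.01663918]
lid [0.52350576 0.01686693] [0.19476047 0.19406743]
[0.00312742 0.00194266 0.12066138]
```

View pics/w0c.png

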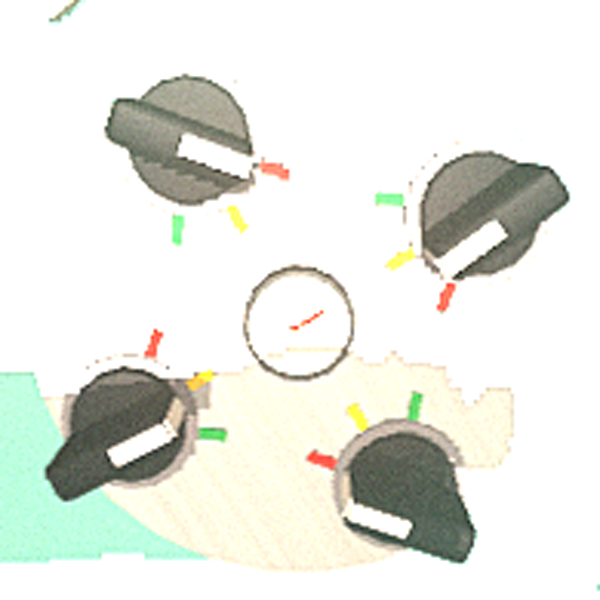

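The measurement is consistent: all radii are 72 mm. The loose knobs A (0.487,0.078) and C (0.560,-0.045) read q≈0. The half-tight ones B (0.585,0.054) and D (0.462,-0.021) read q≈0.62 and 0.78. I turn A first.

```bash
cat >> h.py <<'E'
C=np.array([0.5236,0.0158]); 
AX={k:C+np.array(v)-[0.5238,0.0166] for k,v in dict(A=(.487,.078),B=(.585,.054),C=(.560,-.045),D=(.462,-.021)).items()}
def turn(name,phi,dq,zc=0.138,zt=0.19):
    """grip knob with bar along phi, turn it clockwise by dq, let go and rise"""
    x,y=AX[name]; t0=env.current_time_s()
    env.reach([x,y,zt],quat(phi)); t1=env.current_time_s()
    hit=env.line_to([x,y,zc],feed=.1,force_limit=15)
    env.grab(); f=env.current_contact_force(); g=env.current_finger_gap()
    q=np.array(env.current_q()); q[6]-=dq; env.move_j(list(q))
    f2=env.current_contact_force(); T=env.current_wrist_torque(); p=env.current_ee_pos(); dj=env.current_q()[6]-q[6]
    env.release(); env.line_to([x,y,zt],feed=.15)
    print(name,"hit",hit,"gap",round(g,3),"F",np.round(f,1),np.round(f2,1),"T",np.round(T,2),"dp mm",np.round((np.array(p)-[x,y,zc])*1000,1),"j7 err",round(dj,3),"t",round(t0,1),round(t1-t0,1),round(env.current_time_s()-t0,1))
E
python3 - <<'E'
from h import *
turn("A",2.80+np.pi,0.70)
E
```

```text
A hit False gap 0.156 F [-1.6 -3.8  4.2] [-2.5 -2.6 -5.1] T [-1.13  0.28 -0.09] dp mm [-0.6 -0.9 -0.4] j7 err 0.003 t 3.5 1.0 4.2
```

```bash
cat >> h.py <<'E'
def look(tag):
    env.reach([0.522,0.011,0.36],quat(3*np.pi/2))
    i=env.camera_info("wrist"); p,d=env.camera("wrist"); cv2.imwrite(f"pics/{tag}.png",p[:,:,::-1])
    for k in knobs(d,i):
        n=min(AX,key=lambda a:np.hypot(*(AX[a]-k[:2]))); f=np.arctan2(*(C-AX[n])[::-1])
        a=k[4]; a+=np.pi*np.round((f-a)/np.pi)
        print(n,np.round(k[:3],4),"phi",round(a%(2*np.pi),3),"q",round(.7+f-a,3))
    W=cloud(d,i);P=W[(d>0)&(abs(W[...,2]-.118)<.006)&(np.hypot(W[...,0]-C[0],W[...,1]-C[1])<.09)]
    print("lid plane",np.linalg.lstsq(np.c_[P[:,:2]-C,np.ones(len(P))],P[:,2],rcond=None)[0],env.current_time_s())
E
python3 - <<'E'
from h import *
turn("C",2.807+np.pi,0.70)
look("w1")
E
```

```text
C hit False gap 0.156 F [-0.8 -1.   1.7] [ 3.7 -2.1 -6.2] T [-0.12 -0.82 -0.07] dp mm [ 0.  -0.5 -0.2] j7 err 0.003 t 7.7 1.0 4.2
A [0.4866 0.0788 0.1698] phi 5.247 q 0.705
B [0.5854 0.0539 0.1704] phi 3.779 q 0.611
D [ 0.4623 -0.02    0.1698] phi 0.465 q 0.781
C [ 0.5604 -0.0445  0.1696] phi 2.112 q 0.69
lid plane [0.00332843 0.00214083 0.11979074] 12.7083
```

View pics/w1.png

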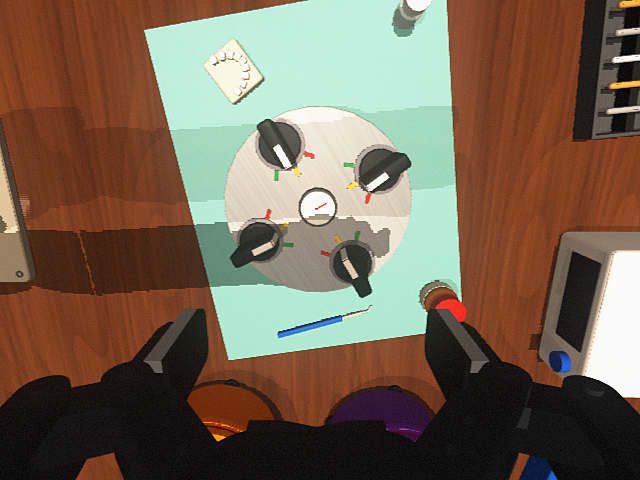

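All four are half tight: pointers sit at yellow at pixels (280,147), (378,175), (262,240) and (350,262), with q from 0.61 to 0.78. Next the second round, crosswise: B, D, A, C.

Run:
```python
from h import *
turn("B",3.779,0.81,zc=.137)
turn("D",0.465+np.pi,0.64,zc=.137)
turn("A",5.247,0.715,zc=.137)
turn("C",2.112+np.pi,0.73,zc=.137)
look("w2")
```

```text
B hit False gap 0.15 F [ 1.3 -1.2  1.4] [ 7.4 -2.  -8.8] T [-0.87 -1.4   0.61] dp mm [ 0.7 -0.8 -0.6] j7 err 0.0 t 12.7 0.8 4.2
D hit False gap 0.155 F [-0.8 -0.4  1.6] [ 1.4 -1.4 -6.3] T [-0.54 -0.83  0.45] dp mm [ 0.  -0.2 -0.2] j7 err 0.003 t 16.9 0.6 3.8
A hit False gap 0.157 F [-2.2 -1.2  4.9] [ 0.5  0.9 -5.2] T [-0.37 -0.15  0.69] dp mm [-0.6 -0.2 -0.3] j7 err 0.003 t 20.7 1.8 5.1
C hit False gap 0.152 F [-1.3 -0.3  2.1] [ 2.1 -4.5 -6.5] T [-0.56 -0.61  0.78] dp mm [-0.1 -0.4 -0.3] j7 err 0.003 t 25.8 1.0 4.3
A [0.4867 0.0798 0.1679] phi 4.558 q 1.394
B [0.5859 0.0546 0.1689] phi 2.985 q 1.405
D [ 0.4617 -0.0197  0.1685] phi 6.13 q 1.4
C [ 0.5611 -0.0441  0.1674] phi 1.419 q 1.383
lid plane [0.00062721 0.00052954 0.11779121] 30.8333
```

View pics/w2.png

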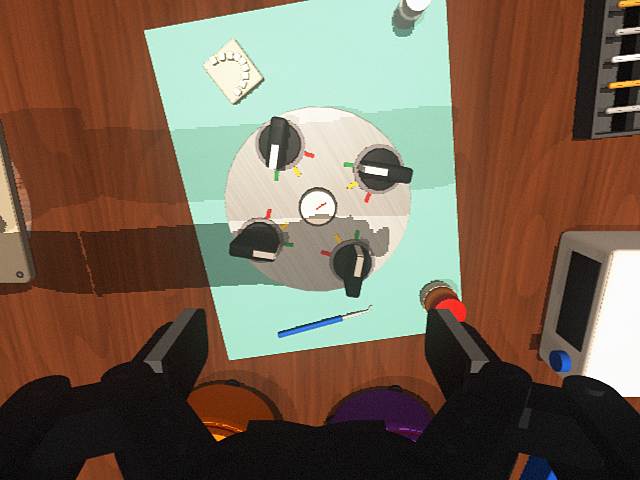

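All four pointers are at green, with q from 1.38 to 1.41 and the end stop felt on each. The lid plane is flat to about 0.001 rad and 2 mm lower than at half tight, as expected. The things on the mat are where they were, and the gripper is clear.

```bash
python3 -c "
from cell import env
env.sign_off(); print(env.current_time_s())"
```

```text
the job is handed in; nothing more can be done
the job is handed in; nothing more can be done
```

The pot's lid is clamped down with all four knobs fully tight, and I handed the job in at about 31 s of the 67 s allowed.

- **First round:** I turned only the two loose knobs to half tight. A wrist depth picture then showed all four at 0.61 to 0.78 rad, inside the 0.45 to 1.1 window.
- **Second round:** I tightened all four crosswise, each followed by its diagonal opposite. The final readings were 1.38 to 1.41 rad, with the wrist torque rising to 0.45 to 0.78 N m at the end of each turn.
- **Lid:** In the last check it was flat to about 0.001 rad and had dropped 2 mm from the half-tight stage, as expected for a seated lid.
- **Mat:** The vial, model, jar and probe look unmoved between the wrist pictures, judged by eye and not measured. The gripper was clear of everything.

**Disagreements:**
- The wrist camera put the lid centre about 4 mm further in y than the other cameras did, so I used a value just under the wrist's. Every grip showed only small side forces.
- The camera read the lid top at 117.8 mm, not the nominal 115 mm. I put this down to camera offset and mat thickness, because the drop between stages matches. So seating within 1 mm is inferred from that drop, not measured directly.
- At the half-tight stage the camera read about 0.004 rad of lid tilt, and this was gone at the end.

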